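# Fit a cloth-stretching post and proof-pull it

## Task

Fit the loose cloth-stretching post into the empty table anchor: set its round foot down into the wide mouth, then slide it along the slot under the lips until it is fully home at the closed end. There, prove that it holds: pull it straight up with a steady 15 newtons for about two seconds, never going above 25, then let it back down and let go, leaving it standing upright and fully home. Leave the post that is already fitted, and everything else on the table, where it is.

Things in the scene. Friction and masses are not known exactly. Their poses are not given: they have to be found in the camera images.
- post_grip (a point): Mid-point of the handle of the loose post, which stands free on the table: on its axis, 58 mm above its underside; z points up along the post. The handle is plain round beech, 28 mm across, from 32 to 84 mm above the underside.
- post_foot (a point): Centre of the underside of the loose post's foot, on its axis, 58 mm below post_grip.
- post: The whole loose post, 84 mm tall, 120 to 225 g: a round steel foot disc (36 mm across, 6 mm thick), a steel neck (12 mm across, up to 32 mm above the underside), then the handle. Its origin is the same point as post_foot.
- anchor: The empty anchor: a low metal block on a rubber pad, fixed to the table, 120 x 64 mm, its top 26 to 32 mm above the table. A straight channel, 44 mm wide and 22 mm deep, open above at one end (the mouth); over the rest two flat steel lips leave a slot 22 mm wide that the neck passes but the foot does not. Origin below the mouth's centre, 4 mm under the channel floor; x points along the slot to its closed end.
- anchor_mouth (a point): Centre of the wide mouth of the empty anchor, on the channel floor (4 to 10 mm above the table); the block's top is 22 mm above this point. The mouth is open from 22 mm behind to 23 mm ahead of it along x, and 22 mm to each side. x (level) points along the slot to the closed end, z up.
- anchor_home (a point): Where the centre of the foot's underside stands when the post is fully home against the closed end of the channel: 60 mm along x from anchor_mouth, at the same floor height; same axes. The foot has 4 mm of sideways play in the channel.
- anchor_keeper: The keeper of the empty anchor: the two 6 mm thick lips sunk in the channel. Their underside is 10 to 16 mm above the channel floor, differently each time (so the foot lifts 4 to 10 mm before it meets them), and is not measured: this pose is only that of the block's frame. The lips give on stiff springs, about 1 mm for 8 N, and spring back. The pull is the foot's force on them.
- spare: The other anchor, the same in shape, fixed to the table elsewhere, already taken by a fitted post. Origin on the table below its mouth, x along its slot.
- fitted: The post already fitted home in the other anchor, the same as the loose one; origin at the centre of its foot's underside. Leave alone.
- tub: White plastic bowl, 110 mm across, 60 mm high; origin under its centre. Leave alone.
- bowl: Grey plastic bowl, 100 mm across, 55 mm high; origin under its centre. Leave alone.
- brush: Hand brush, 170 mm long, lying; leave alone.
- tape: Roll of paper tape, 90 mm across, 24 mm high, lying flat; origin under its centre. Leave alone.
- squeeze: White squeeze bottle, 54 mm across, 140 mm tall; origin under its centre. Leave alone.
- jar: Glass jar with steel lid, 70 mm across, 80 mm tall; origin under its centre. Leave alone.
Mind the look-alikes: they are no part of the job. What is shaped like the post but orange or pink is not meant.

How it is judged:
By the outcome, as a careful person would: the job done as asked, in the order asked, and still so for the second after the job is handed in, with the robot touching nothing.
It also fails if it takes over 64 s, if anything falls off the work surface, if the arm or the gripper's body presses on something with over 40 N, if the wrist force passes 120 N, or if a joint passes its speed limit or range.

## Robot

A 6-joint arm with a two-finger parallel gripper is mounted at the origin on the work surface. World frame = base frame: x ahead of the robot, y to its left, z up, the work surface at z = 0. Lengths are in mm, angles in rad, forces in N, time in s.
With the tool pointing down it reaches from about 350 to 975 mm from the base axis. Payload 7.1 kg.
Tool frame: the origin (TCP) lies midway between the tips of the shut fingers; the grasp point (between the pads) lies 19 mm behind it; z points along the fingers, y is the line along which they close (so a half turn about z gives the same grasp; the last joint's range is limited). The gripper opens to 88 mm and grips with 3 to 60 N. Pads are 20 mm wide; open, the fingers measure 115 mm over their backs; the gripper's body (75 mm by 178 mm) begins 61 mm behind the grasp point.
Start: joints at [-1.169, 0.423, 1.63, -0, 1.089, -0.019], TCP at [255.322, -570.452, 222.675] pointing down, gripper open.
Joint ranges: [-3, 3], [-0.9, 2.11], [0.09, 2.58], [-1.31, 4.45], [0.11, 2.69], [-2.54, 2.54]. Speed limits (rad/s): [2.39, 2.39, 3.01, 3.14, 3.14, 3.14].

## Interface

Orientations are given as a rotation vector (axis times angle).
In Python, from workcell import ctrl gives the robot as it stands.
- The arm moves only by the shell command python3 -m inch 'ROWS' [OPENING]. ROWS is JSON, a list of rows, each an object with "xyz": the shift along the tool's x, y, z in mm, a list of three; "rot": the turn, a rotation vector about the tool's x, y, z in rad, a list of three. In form: [{"xyz": [dx, dy, dz], "rot": [ax, ay, az]}, ...]. A call has 1 to 12 rows; each row is the pose to reach, as a shift and turn from the pose commanded when the call began, along the tool's axes at that moment; what a row does not reach only later rows make up. A row lasts 1/12 s, in which the tool goes at most 41.7 mm and 7.16 degrees, less where a joint would pass 70% of its speed; a pose out of reach is approached as far as the arm can. A call with a gripper value outside its range is refused whole. OPENING is the closure in counts, from 0 (fully open) to 255 (shut), set as the call begins (- or left out, the last holds). The fingers move at their own pace and stop on an object; the grip force is fixed at half the most. Time passes only in rows, so rows that repeat a pose let the fingers close. It gives the time, the measured TCP pose, the force, the opening and the grip force at its end, in the units of the state.
- ctrl.get_obs(): the state, without advancing time (a new reading comes with each control period).
- ctrl.get_image(name): name is "scene" or "side" or "wrist"; returns the picture (384x512x3 uint8, red, green, blue); there is no depth.
- ctrl.camera_model(name): a dict with "fx", "fy", "cx", "cy" (pixels), "k1" (the pictures are not rectified: a ray, as slopes to the right and down, at radius r is drawn at 1 + k1 r^2 times it, then the intrinsics apply), "position" and "attitude" of the camera in the world. Camera axes: x right, y up, looking along -z (the intrinsics and any distortion apply to the point x, -y, -z); pixel columns grow to the right and rows downward; lengths in mm; the calibration is good to about 2 mm. A picture is of the moment at which its call begins: read the wrist's pose just before it. camera_model takes no time and is no camera call; for the wrist camera it gives the pose at the moment of the call.
- ctrl.close_job(): hands the job in; it is judged then, once.
The state is a dict: "t": time; "qpos": joint angles; "qvel": joint speeds; "joint_torque": joint torques, N m; "ee_pos": TCP position; "orientation": TCP orientation; "ft_force": force on the tool from outside, world axes, zero at the start; "moment": the same for the moment, N m; "width": finger opening in mm; "grasp_force": force on a finger pad.
Only numpy, scipy, OpenCV 4.12 (cv2) and the standard library are available. Lean on these libraries where they do the work, as an engineer would, in place of code of your own. Each camera call takes 0.05 s, during which the arm holds its last target. There are 200 camera calls.

## Working session

There is one attempt and no reset: what is moved stays moved. The work goes in short steps, Python scripts to look and compute and a shell command to move; the robot and the scene stay as the last step left them, time stands still between calls to the robot, and variables do not carry over. Pictures are saved under pics/ and viewed, at most 10 in all, crops included, and the job is handed in when it is done.

```bash
ls; mkdir -p pics
python3 - <<'E'
from workcell import ctrl
import cv2
o=ctrl.get_obs();print({k:o[k] for k in o})
for n in("scene","side","wrist"):
    print(n,ctrl.camera_model(n))
    cv2.imwrite(f"pics/{n}0.png",ctrl.get_image(n)[:,:,::-1])
a=cv2.imread("pics/scene0.png");b=cv2.imread("pics/side0.png")
E
```

```text
pics
{'t': 0.0, 'qpos': array([-1.16900699e+00,  4.23835508e-01,  1.63071463e+00,  3.87526574e-05,
        1.08860069e+00, -1.89971760e-02]), 'qvel': array([-8.78516613e-04,  9.55325736e-04,  8.49991577e-04,  8.63515745e-05,
        2.04853523e-03,  1.68739630e-03]), 'joint_torque': array([-7.38552080e-04, -5.44632554e+01, -2.73671025e+01,  6.42871438e-02,
        2.27328931e-02, -1.37059124e-04]), 'ee_pos': array([ 255.10932877, -569.93601245,  221.89535674]), 'orientation': array([-3.07082046e+00, -6.55755867e-01,  4.12475085e-04]), 'ft_force': array([0.20646575, 0.23804716, 0.23786067]), 'moment': array([-0.01669443, -0.01141756,  0.00069573]), 'grasp_force': 0.0, 'width': 88.17697779283257}
scene {'fx': 391.2759882740602, 'fy': 391.2759882740602, 'cx': 250.36585294359435, 'cy': 192.50569838361795, 'k1': -0.03030532636341372, 'position': array([ 958.31165679, -222.93631727,  848.65987071]), 'attitude': array([0.48261577, 0.30738007, 1.13418661])}
side {'fx': 460.981513308224, 'fy': 460.981513308224, 'cx': 260.99226315806845, 'cy': 192.05068666587113, 'k1': -0.03076169003621424, 'position': array([378.12674311, 941.83580815, 684.95487023]), 'attitude': array([ 0.11218597, -1.41820178, -2.61017943])}
wrist {'fx': 295.3133842362395, 'fy': 295.3133842362395, 'cx': 253.8971686631678, 'cy': 186.4107272846975, 'k1': -0.03293393220204285, 'position': array([ 327.91381912, -537.70919788,  384.34946861]), 'attitude': array([-0.26203249,  0.17108367, -1.13987853])}
```

View pics/scene0.png

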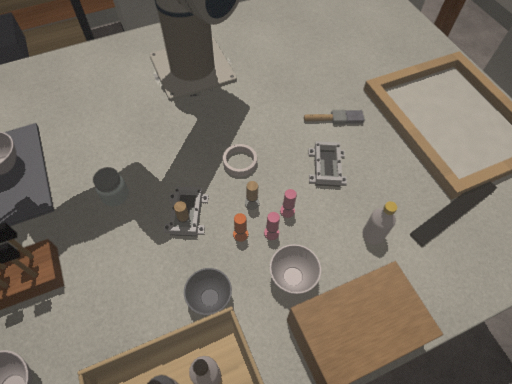

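View pics/side0.png

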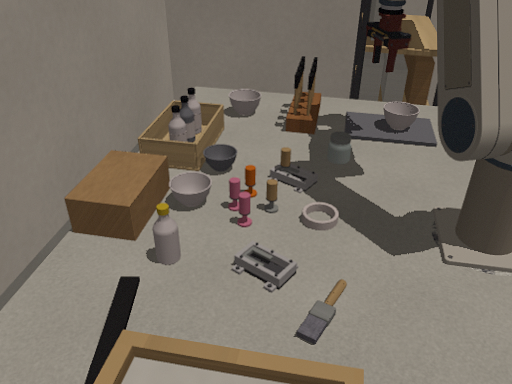

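Scene: the posts are beech, standing free, at (252,192) (side (272,195)); beech, in an anchor, at (182,212); orange at (240,226); and pink at (289,202) and (272,224). The free-standing beech one fits the description. The empty anchor is at (327,164), or (265,265) in side. I'll confirm in one enlarged crop from both cameras.

Run:
```python
import cv2,numpy as np
a=cv2.imread("pics/scene0.png");b=cv2.imread("pics/side0.png")
f=lambda im,x,y,w,h,s:cv2.resize(im[y:y+h,x:x+w],None,fx=s,fy=s,interpolation=cv2.INTER_CUBIC)
# scene anchor 300-355,135-195 ; post 230-280,170-230 ; side anchor 225-305,235-295; post 250-300,170-220
top=np.hstack([f(a,300,138,50,50,6),f(a,230,170,50,50,6)])
bot=np.hstack([f(b,228,238,75,50,6)[:, :450],f(b,255,172,25,50,6)])
cv2.imwrite("pics/c1.png",np.vstack([top,bot]))
```

```text
(no output)
```

View pics/c1.png

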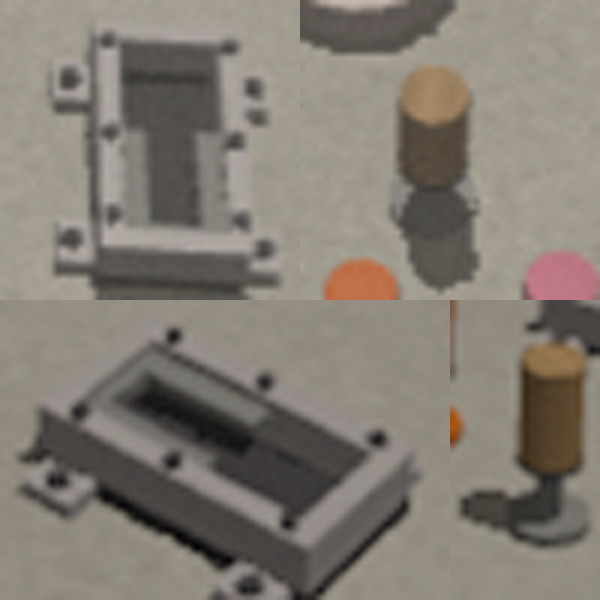

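The crop confirms it: the loose post has a beech handle and steel foot. Its top is at about (252.3,185.8) in scene and (272.2,182) in side. The empty anchor's mouth is the upper end in scene and the lower right end in side. Next I'll measure these points.

```bash
cat > h.py <<'E'
import numpy as np,cv2
from scipy.spatial.transform import Rotation as R
from scipy.optimize import least_squares
def ray(m,uv):
    K=np.array([[m['fx'],0,m['cx']],[0,m['fy'],m['cy']],[0,0,1]])
    p=cv2.undistortPoints(np.array([[uv]],float),K,np.array([m['k1'],0,0,0,0]))[0,0]
    return R.from_rotvec(m['attitude']).apply([p[0],-p[1],-1])
def at(m,uv,z):
    d=ray(m,uv);return m['position']+d*(z-m['position'][2])/d[2]
def proj(m,P):
    q=R.from_rotvec(m['attitude']).inv().apply(np.asarray(P,float)-m['position'])
    s=np.stack([q[...,0],-q[...,1]],-1)/-q[...,2:]
    s=s*(1+m['k1']*(s**2).sum(-1,keepdims=True))
    return s*m['fx']+[m['cx'],m['cy']]
def tri(ms,uvs):
    A=0;b=0
    for m,u in zip(ms,uvs):
        d=ray(m,u);d/=np.linalg.norm(d);M=np.eye(3)-np.outer(d,d);A=A+M;b=b+M@m['position']
    return np.linalg.solve(A,b)
E
python3 - <<'E'
from h import *
from workcell import ctrl
np.set_printoptions(precision=1,suppress=True)
S,D=ctrl.camera_model('scene'),ctrl.camera_model('side')
print('post top',tri([S,D],[(252.3,185.8),(272.2,182)]),at(S,(252.3,185.8),84),at(D,(272.2,182),84))
print('foot',at(S,(252.5,203.3),6),at(D,(271.3,208.7),6))
sc=lambda x,y:(300+x/6,138+y/6); sd=lambda x,y:(228+x/6,238+(y-300)/6)
s=[sc(97,25),sc(240,35),sc(95,232),sc(250,235)]
d=[sd(310,545),sd(412,450),sd(40,408),sd(158,338)]
for u in s:print('S',at(S,u,29))
for u in d:print('D',at(D,u,29))
# bolts on top
E
```

```text
post top [521.6 -23.   80.8] [524.3 -23.6  84. ] [520.3 -18.6  84. ]
foot [527.  -23.2   6. ] [519.8 -14.7   6. ]
S [434.5 201.4  29. ]
S [464.3 257.2  29. ]
S [531.  148.2  29. ]
S [557.9 207.4  29. ]
D [457.5 258.1  29. ]
D [429.4 203.8  29. ]
D [563.  208.1  29. ]
D [529.2 161.2  29. ]
```

```bash
cat >> h.py <<'E'
def to(pos,rv,tgt,yaw):
    "row from commanded pose to tool-down pose at tgt with closing axis (tool y) at world angle yaw"
    T=R.from_rotvec(rv); y=np.array([np.cos(yaw),np.sin(yaw),0]);z=np.array([0,0,-1.]);x=np.cross(y,z)
    G=R.from_matrix(np.stack([x,y,z],1))
    return T.inv().apply(np.array(tgt)-pos).round(1),(T.inv()*G).as_rotvec().round(3)
E
python3 - <<'E'
from h import *
from workcell import ctrl
np.set_printoptions(precision=3,suppress=True)
S=ctrl.camera_model('scene')
o=ctrl.get_obs();T=R.from_rotvec(o['orientation']).as_matrix();print(T)
for n,u in dict(orange=(240,219),pink1=(290,194),pink2=(273,217),fit=(181,206)).items():
    p=at(S,u,84);d=p[:2]-[522,-22];print(n,p,np.hypot(*d),np.arctan2(d[1],d[0]))
print(to([255.3,-570.5,222.7],o['orientation'],[500,-60,200],-0.49))
print(to([255.3,-570.5,222.7],o['orientation'],[522,-22,200],-0.49))
print(ctrl.camera_model('wrist'))
W=ctrl.camera_model('wrist');print(R.from_matrix(T).inv().apply(R.from_rotvec(W['attitude']).as_matrix().T),R.from_matrix(T).inv().apply(W['position']-o['ee_pos']))
E
```

```text
[[ 0.913  0.408 -0.   ]
 [ 0.408 -0.913  0.001]
 [-0.    -0.001 -1.   ]]
orange [592.289 -82.689  84.   ] 92.86412228084683 -0.7122339533798978
pink1 [578.243  46.524  84.   ] 88.64981648281848 0.8835072022769789
pink2 [616.324 -14.113  84.   ] 94.65304677262783 0.08342420158052281
fit [ 510.429 -191.235   84.   ] 169.6302440480448 -1.639061874587574
(array([ 431.9, -366. ,   23.1]), array([-0.001, -0.   , -0.66 ]))
(array([ 467.5, -391.7,   23.2]), array([-0.001, -0.   , -0.66 ]))
{'fx': 295.3133842362395, 'fy': 295.3133842362395, 'cx': 253.8971686631678, 'cy': 186.4107272846975, 'k1': -0.03293393220204285, 'position': array([ 327.931, -537.749,  384.447]), 'attitude': array([-0.262,  0.171, -1.14 ])}
[[ 0.001  1.    -0.   ]
 [ 0.956 -0.001  0.292]
 [ 0.292 -0.001 -0.956]] [  79.651    0.028 -162.351]
```

```bash
python3 -m inch '[{"xyz":[30,-25,2],"rot":[0,0,0]},{"xyz":[60,-50,3],"rot":[0,0,0]},{"xyz":[90,-76,5],"rot":[0,0,0]},{"xyz":[120,-101,6],"rot":[0,0,0]},{"xyz":[150,-126,8],"rot":[0,0,0]},{"xyz":[180,-151,9],"rot":[0,0,0]},{"xyz":[210,-176,11],"rot":[0,0,0]},{"xyz":[240,-201,12],"rot":[0,0,0]},{"xyz":[270,-227,14],"rot":[0,0,0]},{"xyz":[300,-252,15],"rot":[0,0,0]},{"xyz":[330,-277,17],"rot":[0,0,0]},{"xyz":[360,-302,18],"rot":[0,0,0]}]' 100
python3 -m inch '[{"xyz":[30,-25,2],"rot":[0,0,-0.11]},{"xyz":[60,-50,3],"rot":[0,0,-0.22]},{"xyz":[85,-71,5],"rot":[0,0,-0.33]},{"xyz":[100,-84,5],"rot":[0,0,-0.44]},{"xyz":[107,-90,5],"rot":[0,0,-0.55]},{"xyz":[107,-90,5],"rot":[0,0,-0.66]},{"xyz":[107,-90,5],"rot":[0,0,-0.66]},{"xyz":[107,-90,5],"rot":[0,0,-0.66]}]'
python3 - <<'E'
from workcell import ctrl
import cv2,numpy as np
from h import *
W=ctrl.camera_model('wrist');im=ctrl.get_image('wrist');np.save('w1.npy',W,allow_pickle=True)
cv2.imwrite('pics/w1.png',im[:,:,::-1]);print(W,ctrl.get_obs()['ee_pos'],proj(W,[[522,-22,84],[522,-22,0],[470,215,29]]))
E
```

```text
t: 1.15
ee_pos: [460.9, -145.9, 204.6]
orientation: [-3.072, -0.656, 0.0]
ft_force: [0.6, -0.8, 0.5]
width: 53.5
grasp_force: 0.0
t: 1.82
ee_pos: [521.2, -21.8, 199.5]
orientation: [-2.696, -1.612, 0.001]
ft_force: [-0.8, -0.2, -0.2]
width: 53.5
grasp_force: 0.0
{'fx': 295.3133842362395, 'fy': 295.3133842362395, 'cx': 253.8971686631678, 'cy': 186.4107272846975, 'k1': -0.03293393220204285, 'position': array([558.68194266,  48.71804814, 361.80050237]), 'attitude': array([-0.29043777,  0.073169  , -0.48806095])} [521.21897505 -22.03315347 199.52739594] [[255.05313064 181.31105162]
 [254.81996895 162.7975105 ]
 [ 97.23094058 -11.07350814]]
```

View pics/w1.png

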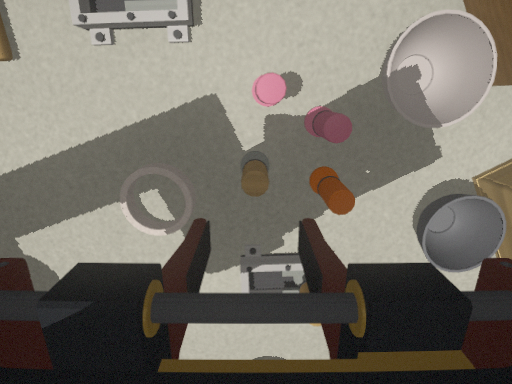

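The wrist view shows the loose post's top at (256,182) and its foot at (256,163), matching the projected estimate within 1 px. I'll descend and grip.

```bash
python3 -m inch '[{"xyz":[0,0,35],"rot":[0,0,0]},{"xyz":[0,0,70],"rot":[0,0,0]},{"xyz":[0,0,105],"rot":[0,0,0]},{"xyz":[0,0,135],"rot":[0,0,0]},{"xyz":[0,0,153],"rot":[0,0,0]},{"xyz":[0,0,160],"rot":[0,0,0]},{"xyz":[0,0,160],"rot":[0,0,0]},{"xyz":[0,0,160],"rot":[0,0,0]}]'
python3 -m inch '[{"xyz":[0,0,0],"rot":[0,0,0]},{"xyz":[0,0,0],"rot":[0,0,0]},{"xyz":[0,0,0],"rot":[0,0,0]},{"xyz":[0,0,0],"rot":[0,0,0]},{"xyz":[0,0,0],"rot":[0,0,0]},{"xyz":[0,0,0],"rot":[0,0,0]},{"xyz":[0,0,0],"rot":[0,0,0]},{"xyz":[0,0,0],"rot":[0,0,0]},{"xyz":[0,0,0],"rot":[0,0,0]},{"xyz":[0,0,0],"rot":[0,0,0]}]' 255
```

```text
t: 2.53
ee_pos: [521.8, -22.3, 40.2]
orientation: [2.695, 1.614, 0.0]
ft_force: [-0.2, 0.4, 0.5]
width: 53.2
grasp_force: 0.0
t: 3.37
ee_pos: [522.0, -21.9, 40.5]
orientation: [2.693, 1.616, 0.002]
ft_force: [-0.3, -1.1, 7.5]
width: 27.6
grasp_force: 30.0
```

```bash
python3 -m inch '[{"xyz":[0,0,-10],"rot":[0,0,0]},{"xyz":[0,0,-40],"rot":[0,0,0]},{"xyz":[0,0,-75],"rot":[0,0,0]},{"xyz":[0,0,-100],"rot":[0,0,0]},{"xyz":[15,-17,-110],"rot":[0,0,0]},{"xyz":[38,-42,-110],"rot":[0,0,0]},{"xyz":[62,-68,-110],"rot":[0,0,0]},{"xyz":[86,-94,-110],"rot":[0,0,0]},{"xyz":[106,-116,-110],"rot":[0,0,0]},{"xyz":[116,-127,-110],"rot":[0,0,0]},{"xyz":[116,-127,-110],"rot":[0,0,0]},{"xyz":[116,-127,-110],"rot":[0,0,0]}]'
python3 - <<'E'
from workcell import ctrl
import cv2,numpy as np
from h import *
np.set_printoptions(precision=1,suppress=True)
im=ctrl.get_image('wrist');W=ctrl.camera_model('wrist');np.save('w2.npy',W,allow_pickle=True)
cv2.imwrite('pics/w2raw.png',im[:,:,::-1]);o=ctrl.get_obs();print(o['ee_pos'],o['ft_force'],o['width'])
cv2.imwrite('pics/w2.png',cv2.resize(im[0:240,120:420,::-1],None,fx=2.5,fy=2.5,interpolation=cv2.INTER_CUBIC))
E
```

```text
t: 4.37
ee_pos: [463.6, 140.7, 150.0]
orientation: [2.692, 1.619, 0.0]
ft_force: [0.3, 0.5, -2.5]
width: 27.7
grasp_force: 30.0
[464.  140.1 150. ] [ 0.9 -0.4 -1.9] 27.599244053908894
```

View pics/w2.png

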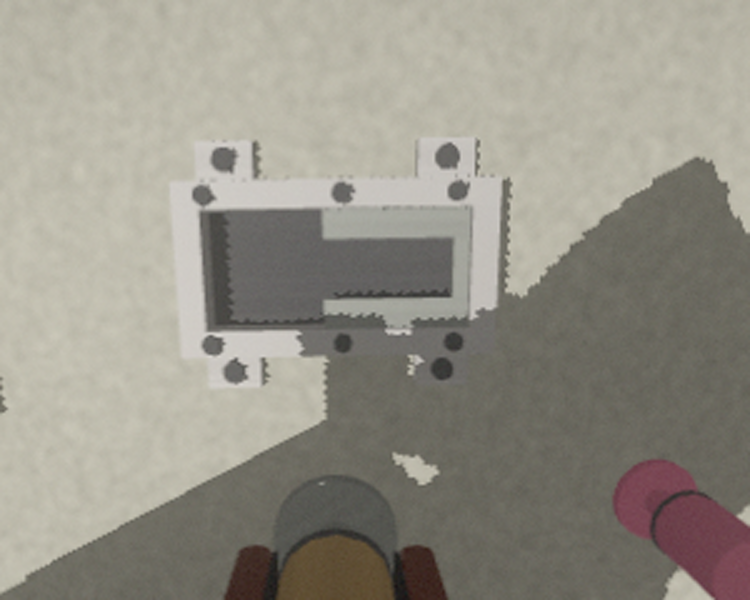

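The wrist view shows the anchor: top outer corners at about (171,182), (503,178), (182,358) and (497,355) in the crop, with the mouth on the left and the closed end on the right. The held post is upright. Next I'll fit the block pose.

Run:
```python
from h import *
from workcell import ctrl
np.set_printoptions(precision=2,suppress=True)
W=np.load('w2.npy',allow_pickle=True).item()
px=np.array([(171,182),(503,178),(182,358),(497,355),(202,211),(207,330),(471,207)])/2.5+[120,0]
L=np.array([(-32,32),(88,32),(-32,-32),(88,-32),(-22,22),(-22,-22),(78,22)])
def w(p,l=L):
    c,s=np.cos(p[2]),np.sin(p[2]);xy=l@np.array([[c,s],[-s,c]])+p[:2]
    return np.c_[xy,np.full(len(l),p[3])]
for z in (None,26,29,32):
    f=(lambda p:(proj(W,w(p))-px).ravel()) if z is None else (lambda p:(proj(W,w(np.r_[p[:3],z]))-px).ravel())
    r=least_squares(f,[470,215,-.48,29]);print(z,r.x,r.cost**.5,(r.fun.reshape(-1,2)).round(1).tolist() if z is None else '')
p=r.x
S,D=ctrl.camera_model('scene'),ctrl.camera_model('side')
for z in(26,29,32):
    r=least_squares(lambda p:(proj(W,w(np.r_[p[:3],z]))-px).ravel(),[470,215,-.48])
    for m in(S,D):print(z,proj(m,w(np.r_[r.x,z],L[:4])).round(1).tolist())
```

```text
None [472.39 213.76  -0.48  28.2 ] 1.3879605715026995 [[0.1, -0.0], [-0.1, -0.0], [0.5, -0.0], [-1.1, -0.3], [-0.7, -0.3], [0.2, 0.6], [1.2, 0.0]]
26 [472.35 213.77  -0.48  29.  ] 1.6868436512730507 
29 [472.41 213.76  -0.48  29.  ] 1.4318798636143848 
32 [472.47 213.75  -0.48  29.  ] 2.187072934306662 
26 [[338.6, 143.0], [341.0, 180.8], [314.6, 141.6], [315.4, 179.2]]
26 [[279.2, 279.4], [234.3, 255.0], [296.9, 262.9], [252.8, 240.5]]
29 [[338.8, 142.3], [341.2, 180.2], [314.8, 140.9], [315.6, 178.6]]
29 [[279.2, 278.3], [234.3, 254.0], [296.9, 261.8], [252.8, 239.4]]
32 [[339.1, 141.6], [341.5, 179.5], [314.9, 140.2], [315.8, 178.0]]
32 [[279.2, 277.2], [234.2, 252.9], [297.0, 260.8], [252.8, 238.4]]
```

The anchor mouth is at (472.4, 213.8), yaw -0.48, top about 28.5 mm, consistent in all three cameras. Tool y lies along the slot. I'll move over the mouth.

```bash
python3 -m inch '[{"xyz":[20,-8,0],"rot":[0,0,0]},{"xyz":[45,-17,0],"rot":[0,0,0]},{"xyz":[64,-25,0],"rot":[0,0,0]},{"xyz":[69,-27,15],"rot":[0,0,0.005]},{"xyz":[69,-27,40],"rot":[0,0,0.005]},{"xyz":[69,-27,60],"rot":[0,0,0.005]},{"xyz":[69,-27,68],"rot":[0,0,0.005]},{"xyz":[69,-27,68],"rot":[0,0,0.005]},{"xyz":[69,-27,68],"rot":[0,0,0.005]},{"xyz":[69,-27,68],"rot":[0,0,0.005]}]'
python3 - <<'E'
from workcell import ctrl
import cv2,numpy as np
from h import *
np.set_printoptions(precision=1,suppress=True)
o=ctrl.get_obs();print(o['ee_pos'],o['ft_force'],o['width'])
ims=[]
for n,P in(('scene',[472,214,60]),('side',[472,214,60]),('wrist',[490,215,40])):
    im=ctrl.get_image(n)[:,:,::-1];m=ctrl.camera_model(n);u,v=proj(m,P)
    u=int(np.clip(u,45,465));v=int(np.clip(v,45,339));print(n,u,v)
    ims.append(cv2.resize(im[v-45:v+45,u-45:u+45],(400,400) if n!='wrist' else (400,400),interpolation=cv2.INTER_CUBIC))
cv2.imwrite('pics/c2.png',cv2.resize(np.hstack(ims[:2]),(800,400)))
cv2.imwrite('pics/w3.png',ims[2])
E
```

```text
t: 5.25
ee_pos: [473.6, 213.6, 82.6]
orientation: [2.699, 1.608, 0.002]
ft_force: [0.3, 1.1, -2.2]
width: 27.7
grasp_force: 30.0
[473.6 213.6  82.6] [ 0.3  1.1 -2.2] 27.668166407742824
scene 329 143
side 276 252
wrist 273 197
```

View pics/c2.png

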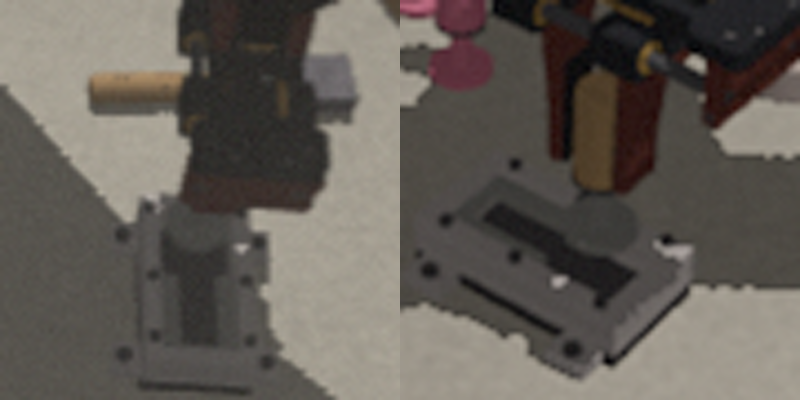

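The crops show the post hanging upright over the mouth. The foot disc is at about (329,148.6) in scene and (277,257) in side. I'll check this numerically.

Run:
```python
from workcell import ctrl
from h import *
np.set_printoptions(precision=1,suppress=True)
S,D=ctrl.camera_model('scene'),ctrl.camera_model('side')
print(tri([S,D],[(329,148.6),(277.1,257)]),at(S,(329,148.6),43),at(D,(277.1,257),43))
print(proj(S,[473,213.7,43]),proj(D,[473,213.7,43]))
```

```text
[473.1 213.2  44.7] [475.1 214.8  43. ] [471.  209.1  43. ]
[328.3 148.1] [275.8 258.3]
```

View pics/w3.png

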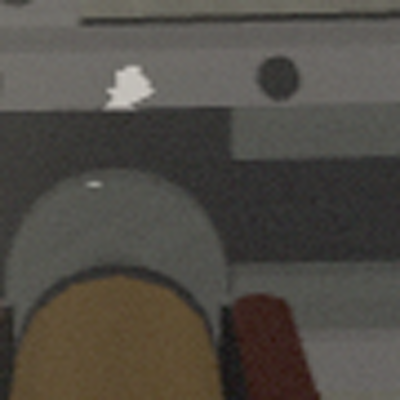

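The wrist crop confirms the foot is centred over the mouth. I'll lower it in stages.

```bash
python3 -m inch '[{"xyz":[0,0,7],"rot":[0,0,0]},{"xyz":[0,0,14],"rot":[0,0,0]},{"xyz":[0,0,20],"rot":[0,0,0]},{"xyz":[0,0,26],"rot":[0,0,0]},{"xyz":[0,0,29],"rot":[0,0,0]},{"xyz":[0,0,29],"rot":[0,0,0]},{"xyz":[0,0,29],"rot":[0,0,0]}]'
python3 -m inch '[{"xyz":[0,0,1],"rot":[0,0,0]},{"xyz":[0,0,2],"rot":[0,0,0]},{"xyz":[0,0,3],"rot":[0,0,0]},{"xyz":[0,0,3],"rot":[0,0,0]},{"xyz":[0,0,3],"rot":[0,0,0]}]'
```

```text
t: 5.98
ee_pos: [472.4, 213.8, 52.3]
orientation: [-2.698, -1.61, 0.001]
ft_force: [0.1, -0.5, -1.7]
width: 27.7
grasp_force: 30.0
t: 6.4
ee_pos: [472.7, 213.8, 49.8]
orientation: [2.698, 1.61, 0.0]
ft_force: [0.4, -0.5, -2.6]
width: 27.4
grasp_force: 30.0
```

```bash
for i in 1 ; do python3 -m inch '[{"xyz":[0,0,0.7],"rot":[0,0,0]},{"xyz":[0,0,1.5],"rot":[0,0,0]},{"xyz":[0,0,1.5],"rot":[0,0,0]},{"xyz":[0,0,1.5],"rot":[0,0,0]}]'; done
python3 -m inch '[{"xyz":[0,0,0.7],"rot":[0,0,0]},{"xyz":[0,0,1.5],"rot":[0,0,0]},{"xyz":[0,0,1.5],"rot":[0,0,0]},{"xyz":[0,0,1.5],"rot":[0,0,0]}]'
```

```text
t: 6.73
ee_pos: [472.6, 213.8, 48.2]
orientation: [-2.698, -1.61, 0.0]
ft_force: [0.1, -0.6, -1.0]
width: 27.4
grasp_force: 30.0
t: 7.07
ee_pos: [472.7, 213.9, 48.0]
orientation: [2.698, 1.61, 0.001]
ft_force: [-4.1, -0.5, 14.9]
width: 27.5
grasp_force: 30.0
```

The floor is touched at TCP z of about 48. I'll raise about 2 mm and slide along the slot.

```bash
python3 -m inch '[{"xyz":[0,0,-1.5],"rot":[0,0,0]},{"xyz":[0,0,-2.5],"rot":[0,0,0]},{"xyz":[0,4,-2.5],"rot":[0,0,0]},{"xyz":[0,9,-2.5],"rot":[0,0,0]},{"xyz":[0,14,-2.5],"rot":[0,0,0]},{"xyz":[0,19,-2.5],"rot":[0,0,0]},{"xyz":[0,24,-2.5],"rot":[0,0,0]},{"xyz":[0,28,-2.5],"rot":[0,0,0]},{"xyz":[0,30,-2.5],"rot":[0,0,0]},{"xyz":[0,30,-2.5],"rot":[0,0,0]}]'
```

```text
t: 7.9
ee_pos: [499.6, 199.3, 49.1]
orientation: [2.698, 1.609, 0.0]
ft_force: [0.1, -0.3, -1.0]
width: 27.4
grasp_force: 30.0
```

```bash
python3 -m inch '[{"xyz":[0,5,0],"rot":[0,0,0]},{"xyz":[0,10,0],"rot":[0,0,0]},{"xyz":[0,15,0],"rot":[0,0,0]},{"xyz":[0,20,0],"rot":[0,0,0]},{"xyz":[0,24,0],"rot":[0,0,0]},{"xyz":[0,26,0],"rot":[0,0,0]},{"xyz":[0,26,0],"rot":[0,0,0]},{"xyz":[0,26,0],"rot":[0,0,0]}]'
python3 -m inch '[{"xyz":[0,1,0],"rot":[0,0,0]},{"xyz":[0,2,0],"rot":[0,0,0]},{"xyz":[0,2,0],"rot":[0,0,0]},{"xyz":[0,2,0],"rot":[0,0,0]}]'
```

```text
t: 8.57
ee_pos: [522.3, 187.2, 49.3]
orientation: [2.698, 1.609, 0.001]
ft_force: [1.6, 0.8, -1.5]
width: 27.6
grasp_force: 30.0
t: 8.9
ee_pos: [523.6, 186.4, 49.2]
orientation: [-2.698, -1.61, -0.0]
ft_force: [0.3, 2.2, -2.0]
width: 27.7
grasp_force: 30.0
```

```bash
python3 -m inch '[{"xyz":[0,1,0],"rot":[0,0,0]},{"xyz":[0,1.5,0],"rot":[0,0,0]},{"xyz":[0,1.5,0],"rot":[0,0,0]},{"xyz":[0,1.5,0],"rot":[0,0,0]}]'
python3 -m inch '[{"xyz":[0,1,0],"rot":[0,0,0]},{"xyz":[0,1.5,0],"rot":[0,0,0]},{"xyz":[0,1.5,0],"rot":[0,0,0]},{"xyz":[0,1.5,0],"rot":[0,0,0]}]'
```

```text
t: 9.23
ee_pos: [524.6, 185.8, 49.2]
orientation: [-2.698, -1.609, 0.001]
ft_force: [-2.1, 4.9, 0.1]
width: 27.6
grasp_force: 30.0
t: 9.57
ee_pos: [524.8, 185.6, 49.2]
orientation: [-2.697, -1.608, 0.003]
ft_force: [-5.5, 8.2, 3.3]
width: 27.6
grasp_force: 30.0
```

```bash
python3 -m inch '[{"xyz":[1,0,0],"rot":[0,0,0]},{"xyz":[2,0,0],"rot":[0,0,0]},{"xyz":[2,0,0],"rot":[0,0,0]},{"xyz":[2,0,0],"rot":[0,0,0]}]'
python3 -m inch '[{"xyz":[0,0.5,0],"rot":[0,0,0]},{"xyz":[0,0.5,0],"rot":[0,0,0]},{"xyz":[0,0.5,0],"rot":[0,0,0]}]'
```

```text
t: 9.9
ee_pos: [525.1, 186.2, 48.8]
orientation: [-2.697, -1.609, 0.007]
ft_force: [-5.2, 2.2, 2.1]
width: 27.6
grasp_force: 30.0
t: 10.15
ee_pos: [525.2, 186.1, 48.8]
orientation: [-2.697, -1.608, 0.008]
ft_force: [-6.7, 3.3, 3.9]
width: 27.8
grasp_force: 30.0
```

Home contact is confirmed at about 60 mm along the slot, at 7.5 N. I'll ease the push and start lifting to find the lips.

```bash
python3 -m inch '[{"xyz":[0,-0.7,0],"rot":[0,0,0]},{"xyz":[0,-0.9,0],"rot":[0,0,0]},{"xyz":[0,-0.9,-0.7],"rot":[0,0,0]},{"xyz":[0,-0.9,-1.5],"rot":[0,0,0]},{"xyz":[0,-0.9,-2],"rot":[0,0,0]},{"xyz":[0,-0.9,-2],"rot":[0,0,0]},{"xyz":[0,-0.9,-2],"rot":[0,0,0]}]'
python3 -m inch '[{"xyz":[0,0,-0.5],"rot":[0,0,0]},{"xyz":[0,0,-1],"rot":[0,0,0]},{"xyz":[0,0,-1],"rot":[0,0,0]},{"xyz":[0,0,-1],"rot":[0,0,0]}]'
```

```text
t: 10.73
ee_pos: [525.1, 186.3, 50.4]
orientation: [-2.697, -1.609, 0.006]
ft_force: [-5.2, 2.6, -2.6]
width: 27.6
grasp_force: 30.0
t: 11.07
ee_pos: [525.1, 186.3, 51.4]
orientation: [-2.697, -1.609, 0.006]
ft_force: [-5.5, 2.0, -3.2]
width: 27.7
grasp_force: 30.0
```

```bash
python3 -m inch '[{"xyz":[0,-0.8,-0.5],"rot":[0,0,0]},{"xyz":[0,-0.8,-1],"rot":[0,0,0]},{"xyz":[0,-0.8,-1],"rot":[0,0,0]},{"xyz":[0,-0.8,-1],"rot":[0,0,0]}]'
python3 -m inch '[{"xyz":[0,0,-0.5],"rot":[0,0,0]},{"xyz":[0,0,-1],"rot":[0,0,0]},{"xyz":[0,0,-1],"rot":[0,0,0]},{"xyz":[0,0,-1],"rot":[0,0,0]}]'
```

```text
t: 11.4
ee_pos: [525.3, 186.9, 52.8]
orientation: [-2.698, -1.609, 0.003]
ft_force: [-5.4, 1.0, -3.4]
width: 27.8
grasp_force: 30.0
t: 11.73
ee_pos: [525.3, 186.9, 53.7]
orientation: [-2.698, -1.609, 0.003]
ft_force: [-5.1, 1.9, -7.5]
width: 27.6
grasp_force: 30.0
```

```bash
python3 -m inch '[{"xyz":[0,-0.7,-0.3],"rot":[0,0,0]},{"xyz":[0,-0.7,-0.6],"rot":[0,0,0]},{"xyz":[0,-0.7,-0.6],"rot":[0,0,0]},{"xyz":[0,-0.7,-0.6],"rot":[0,0,0]}]'
```

```text
t: 12.07
ee_pos: [525.2, 187.1, 54.3]
orientation: [2.698, 1.61, -0.002]
ft_force: [-1.8, -1.1, -11.2]
width: 27.5
grasp_force: 30.0
```

```bash
python3 -m inch '[{"xyz":[0,0,-0.3],"rot":[0,0,0]},{"xyz":[0,0,-0.6],"rot":[0,0,0]},{"xyz":[0,0,-0.9],"rot":[0,0,0]},{"xyz":[0,0,-0.9],"rot":[0,0,0]},{"xyz":[0,0,-0.9],"rot":[0,0,0]}]'
python3 - <<'E'
from workcell import ctrl
for i in range(4):
    ctrl.get_image('side');o=ctrl.get_obs();print(o['t'],o['ft_force'],o['ee_pos'])
E
```

```text
t: 12.48
ee_pos: [525.2, 187.1, 55.2]
orientation: [2.698, 1.61, -0.002]
ft_force: [-2.7, -3.0, -17.2]
width: 27.9
grasp_force: 30.0
12.5333 [ -1.97370502  -3.34020314 -19.61519212] [525.19709077 187.17152053  55.26015934]
12.5833 [ -2.003501    -3.11671221 -19.22115257] [525.16727381 187.18161914  55.29576813]
12.6333 [ -1.92513877  -3.53961877 -18.94412108] [525.16012753 187.17336038  55.30866915]
12.6833 [ -2.00566394  -3.93830364 -19.89661757] [525.17935607 187.20136205  55.33480503]
```

```bash
python3 -m inch '[{"xyz":[0,0,0.3],"rot":[0,0,0]},{"xyz":[0,0,0.3],"rot":[0,0,0]},{"xyz":[0,0,0.3],"rot":[0,0,0]},{"xyz":[0,0,0.3],"rot":[0,0,0]},{"xyz":[0,0,0.3],"rot":[0,0,0]},{"xyz":[0,0,0.3],"rot":[0,0,0]}]'
python3 - <<'E'
from workcell import ctrl
for i in range(3):
    ctrl.get_image('side');o=ctrl.get_obs();print(o['t'],o['ft_force'],o['ee_pos'])
E
```

```text
t: 13.18
ee_pos: [525.2, 187.2, 55.3]
orientation: [2.698, 1.61, -0.001]
ft_force: [-4.2, -3.5, -17.3]
width: 27.8
grasp_force: 30.0
13.2333 [ -2.59634512  -3.00641109 -17.54473611] [525.2113337  187.21219683  55.28594236]
13.2833 [ -2.75089621  -5.25162685 -18.17310428] [525.20408136 187.22679827  55.28776757]
13.3333 [ -3.37373564  -4.48438152 -17.12932893] [525.22174365 187.24113672  55.30847039]
```

The pull is now about 15.5 N net of the post's weight. I'll hold it.

```bash
python3 -m inch '[{"xyz":[0,0,0],"rot":[0,0,0]},{"xyz":[0,0,0],"rot":[0,0,0]},{"xyz":[0,0,0],"rot":[0,0,0]},{"xyz":[0,0,0],"rot":[0,0,0]},{"xyz":[0,0,0],"rot":[0,0,0]},{"xyz":[0,0,0],"rot":[0,0,0]},{"xyz":[0,0,0],"rot":[0,0,0]},{"xyz":[0,0,0],"rot":[0,0,0]},{"xyz":[0,0,0],"rot":[0,0,0]},{"xyz":[0,0,0],"rot":[0,0,0]}]'
```

```text
t: 14.17
ee_pos: [525.2, 187.2, 55.3]
orientation: [2.698, 1.61, -0.001]
ft_force: [-3.8, -4.8, -18.0]
width: 27.5
grasp_force: 30.0
```

```bash
python3 -m inch '[{"xyz":[0,0,0.1],"rot":[0,0,0]},{"xyz":[0,0,0.1],"rot":[0,0,0]},{"xyz":[0,0,0.1],"rot":[0,0,0]},{"xyz":[0,0,0.1],"rot":[0,0,0]},{"xyz":[0,0,0.1],"rot":[0,0,0]},{"xyz":[0,0,0.1],"rot":[0,0,0]},{"xyz":[0,0,0.1],"rot":[0,0,0]},{"xyz":[0,0,0.1],"rot":[0,0,0]},{"xyz":[0,0,0.1],"rot":[0,0,0]},{"xyz":[0,0,0.1],"rot":[0,0,0]},{"xyz":[0,0,0.1],"rot":[0,0,0]},{"xyz":[0,0,0.1],"rot":[0,0,0]}]'
python3 -m inch '[{"xyz":[0,0,0],"rot":[0,0,0]},{"xyz":[0,0,0],"rot":[0,0,0]},{"xyz":[0,0,0],"rot":[0,0,0]},{"xyz":[0,0,0],"rot":[0,0,0]},{"xyz":[0,0,0],"rot":[0,0,0]},{"xyz":[0,0,0],"rot":[0,0,0]}]'
```

```text
t: 15.17
ee_pos: [525.2, 187.2, 55.3]
orientation: [2.698, 1.61, -0.001]
ft_force: [-2.7, -3.9, -16.3]
width: 27.8
grasp_force: 30.0
t: 15.67
ee_pos: [525.2, 187.2, 55.3]
orientation: [-2.698, -1.61, 0.001]
ft_force: [-3.1, -4.4, -17.2]
width: 27.6
grasp_force: 30.0
```

```bash
python3 -m inch '[{"xyz":[0,0,1],"rot":[0,0,0]},{"xyz":[0,0,2],"rot":[0,0,0]},{"xyz":[0,0,3],"rot":[0,0,0]},{"xyz":[0,0,4],"rot":[0,0,0]},{"xyz":[0,0,5],"rot":[0,0,0]},{"xyz":[0,0,6],"rot":[0,0,0]},{"xyz":[0,0,6.5],"rot":[0,0,0]},{"xyz":[0,0,6.5],"rot":[0,0,0]},{"xyz":[0,0,6.5],"rot":[0,0,0]}]'
```

```text
t: 16.42
ee_pos: [526.5, 189.2, 50.9]
orientation: [-2.698, -1.608, -0.005]
ft_force: [-8.1, 3.2, 1.4]
width: 27.6
grasp_force: 30.0
```

Run:
```python
from workcell import ctrl
import cv2,numpy as np
from h import *
np.set_printoptions(precision=2,suppress=True)
ims=[]
for n,P in(('side',[526,187,50]),('wrist',[500,205,40])):
    im=ctrl.get_image(n)[:,:,::-1];m=ctrl.camera_model(n);u,v=proj(m,P)
    h=45 if n=='side' else 80
    u=int(np.clip(u,h,511-h));v=int(np.clip(v,h,383-h));print(n,u,v)
    ims.append(cv2.resize(im[v-h:v+h,u-h:u+h],(400,400),interpolation=cv2.INTER_CUBIC))
    o=ctrl.get_obs();print(o['ee_pos'],o['ft_force'],o['moment'],R.from_rotvec(o['orientation']).as_matrix()[:,2])
cv2.imwrite('pics/c4.png',np.hstack(ims))
```

```text
side 253 244
[526.51 189.23  50.93] [-6.2   3.23  1.13] [ 0.66  1.57 -0.03] [ 0.  0. -1.]
wrist 206 224
[526.52 189.22  50.95] [-7.09  2.96  0.54] [0.65 1.54 0.  ] [ 0.  0. -1.]
```

View pics/c4.png

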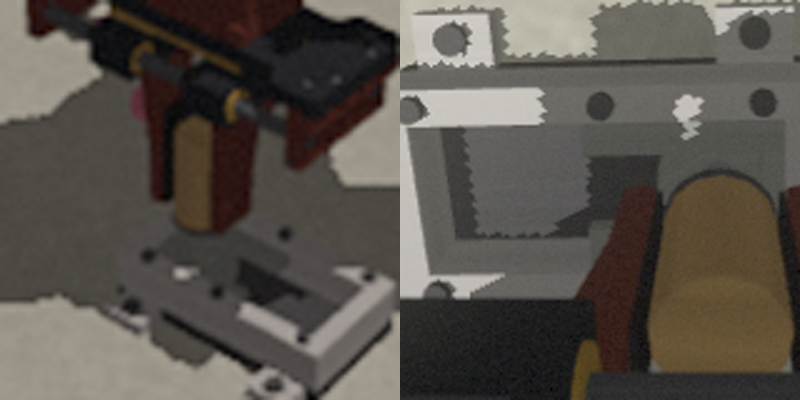

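```bash
python3 -m inch '[{"xyz":[-0.5,-0.3,0.4],"rot":[0,0,0]},{"xyz":[-1,-0.5,0.8],"rot":[0,0,0]},{"xyz":[-1,-0.5,0.8],"rot":[0,0,0]},{"xyz":[-1,-0.5,0.8],"rot":[0,0,0]}]'
```

```text
t: 16.85
ee_pos: [526.3, 188.9, 50.4]
orientation: [-2.698, -1.608, -0.008]
ft_force: [-6.7, 4.3, 1.7]
width: 27.5
grasp_force: 30.0
```

```bash
python3 -m inch '[{"xyz":[-0.5,-0.5,0.4],"rot":[0,0,0]},{"xyz":[-1,-1,0.8],"rot":[0,0,0]},{"xyz":[-1,-1,0.8],"rot":[0,0,0]},{"xyz":[-1,-1,0.8],"rot":[0,0,0]}]'
python3 -m inch '[{"xyz":[-0.5,0,0.4],"rot":[0,0,0]},{"xyz":[-1,0,0.8],"rot":[0,0,0]},{"xyz":[-1,0,0.8],"rot":[0,0,0]},{"xyz":[-1,0,0.8],"rot":[0,0,0]}]'
```

```text
t: 17.18
ee_pos: [525.9, 188.5, 49.8]
orientation: [-2.698, -1.609, -0.01]
ft_force: [-3.3, 3.7, 1.4]
width: 27.7
grasp_force: 30.0
t: 17.52
ee_pos: [525.4, 187.5, 48.8]
orientation: [2.698, 1.609, 0.01]
ft_force: [-2.9, 3.8, 0.3]
width: 27.6
grasp_force: 30.0
```

```bash
python3 -m inch '[{"xyz":[-0.3,0,0.4],"rot":[0,0,0]},{"xyz":[-0.5,0,0.8],"rot":[0,0,0]},{"xyz":[-0.5,0,0.8],"rot":[0,0,0]},{"xyz":[-0.5,0,0.8],"rot":[0,0,0]}]'
python3 -m inch '[{"xyz":[0,0,0.4],"rot":[0,0,0]},{"xyz":[0,0,0.8],"rot":[0,0,0]},{"xyz":[0,0,0.8],"rot":[0,0,0]},{"xyz":[0,0,0.8],"rot":[0,0,0]}]'
```

```text
t: 17.85
ee_pos: [525.2, 187.1, 48.1]
orientation: [2.698, 1.609, 0.01]
ft_force: [-2.9, 3.5, 1.1]
width: 27.5
grasp_force: 30.0
t: 18.18
ee_pos: [525.3, 187.2, 48.0]
orientation: [2.698, 1.609, 0.01]
ft_force: [-5.2, 2.7, 8.9]
width: 27.9
grasp_force: 30.0
```

The post is back on the floor (48.0, no slip in the grip). I'll push it home firmly, relieve the load and release.

```bash
python3 -m inch '[{"xyz":[0,0.5,-0.6],"rot":[0,0,0]},{"xyz":[0,1,-0.6],"rot":[0,0,0]},{"xyz":[0,1,-0.6],"rot":[0,0,0]},{"xyz":[0,1,-0.6],"rot":[0,0,0]}]'
python3 -m inch '[{"xyz":[0,-0.3,0],"rot":[0,0,0]},{"xyz":[0,-0.6,0],"rot":[0,0,0]},{"xyz":[0,-0.6,0],"rot":[0,0,0]}]'
```

```text
t: 18.52
ee_pos: [525.4, 186.9, 48.1]
orientation: [-2.698, -1.608, -0.008]
ft_force: [-7.6, 5.7, 5.1]
width: 27.5
grasp_force: 30.0
t: 18.77
ee_pos: [525.3, 187.0, 48.1]
orientation: [-2.698, -1.609, -0.009]
ft_force: [-5.7, 4.2, 4.0]
width: 27.3
grasp_force: 30.0
```

```bash
python3 -m inch '[{"xyz":[0,0,0],"rot":[0,0,0]},{"xyz":[0,0,0],"rot":[0,0,0]},{"xyz":[0,0,0],"rot":[0,0,0]},{"xyz":[0,0,0],"rot":[0,0,0]},{"xyz":[0,0,0],"rot":[0,0,0]},{"xyz":[0,0,0],"rot":[0,0,0]}]' 100
python3 -m inch '[{"xyz":[0,0,-10],"rot":[0,0,0]},{"xyz":[0,0,-30],"rot":[0,0,0]},{"xyz":[0,0,-60],"rot":[0,0,0]},{"xyz":[0,0,-95],"rot":[0,0,0]},{"xyz":[-35,0,-120],"rot":[0,0,0]},{"xyz":[-70,0,-130],"rot":[0,0,0]},{"xyz":[-80,0,-130],"rot":[0,0,0]},{"xyz":[-80,0,-130],"rot":[0,0,0]},{"xyz":[-80,0,-130],"rot":[0,0,0]}]'
python3 - <<'E'
from workcell import ctrl
import cv2,numpy as np
from h import *
np.set_printoptions(precision=2,suppress=True)
ims=[]
for n in('scene','side','wrist'):
    im=ctrl.get_image(n)[:,:,::-1];m=ctrl.camera_model(n);u,v=proj(m,[510,195,40])
    h=40 if n!='wrist' else 75
    u=int(np.clip(u,h,511-h));v=int(np.clip(v,h,383-h))
    a=proj(m,[[525.6,186.1,92],[525.6,186.1,13]]);print(n,u,v,a,(a-[u-h,v-h])*400/(2*h))
    ims.append(cv2.resize(im[v-h:v+h,u-h:u+h],(400,400),interpolation=cv2.INTER_CUBIC))
    if n=='wrist':np.save('w5.npy',m,allow_pickle=True)
cv2.imwrite('pics/c5.png',cv2.resize(np.hstack(ims[1:]),(800,400)))
cv2.imwrite('pics/c6.png',ims[0]);print(ctrl.get_obs()['ee_pos'])
E
```

```text
t: 19.27
ee_pos: [523.4, 185.0, 45.6]
orientation: [2.698, 1.609, 0.001]
ft_force: [-0.0, -0.3, -0.3]
width: 53.4
grasp_force: 0.0
t: 20.02
ee_pos: [485.3, 114.5, 175.7]
orientation: [2.699, 1.608, 0.002]
ft_force: [-0.6, 0.6, 1.2]
width: 53.6
grasp_force: 0.0
scene 328 161 [[332.59 155.34]
 [326.85 173.63]] [[222.95 171.68]
 [194.24 263.15]]
side 260 251 [[253.89 228.73]
 [253.68 257.31]] [[169.45  88.65]
 [168.38 231.53]]
wrist 237 94 [[256.68  94.46]
 [256.02  94.96]] [[252.47 201.24]
 [250.73 202.56]]
[485.43 115.34 174.86]
```

View pics/c5.png

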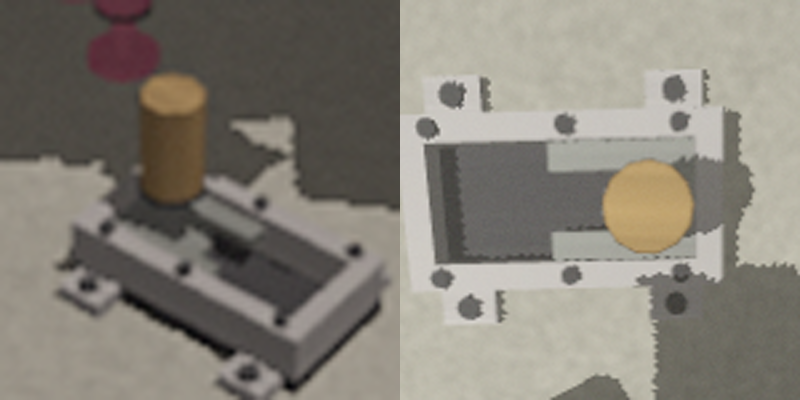

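The crops show the post standing upright at the closed end with its neck in the slot (handle top at about (248,206) in the wrist crop, against (252,201) predicted). I'll check numerically against the block's own edges.

Run:
```python
from workcell import ctrl
from h import *
np.set_printoptions(precision=2,suppress=True)
im=ctrl.get_image('wrist');W=ctrl.camera_model('wrist')
hsv=cv2.cvtColor(im,cv2.COLOR_RGB2HSV)
m=((hsv[...,1]>70)&(hsv[...,0]<25)&(hsv[...,2]>120)).astype(np.uint8)
m[:50]=0;m[140:]=0;m[:,:215]=0;m[:,300:]=0
c,r=cv2.minEnclosingCircle(max(cv2.findContours(m,0,2)[0],key=cv2.contourArea));print('handle',c,r,m.sum())
t=at(W,c,84+7.5);print('top',t)
k=lambda x,y:((x-400)*150/400+237-75,y*150/400+94-75)
pts=[((722,108),(88,32)),((722,279),(88,-32)),((425,145),(-22,22)),((436,264),(-22,-22)),((696,137),(78,22)),((548,143),(23,22)),((553,262),(23,-22))]
px=np.array([k(*p) for p,_ in pts]);L=np.array([l for _,l in pts],float);Z=np.array([28.5]*5+[28.5]*2)
Z[5:]=28.5
def f(p):
    C,s=np.cos(p[2]),np.sin(p[2]);xy=L@np.array([[C,s],[-s,C]])+p[:2];return (proj(W,np.c_[xy,Z])-px).ravel()
r=least_squares(f,[472,214,-.48],loss='soft_l1');print(r.x,f(r.x).reshape(-1,2))
p=r.x;d=t[:2]-p[:2];print('along',d@[np.cos(p[2]),np.sin(p[2])],'lat',d@[-np.sin(p[2]),np.cos(p[2])])
```

```text
handle (255.02281188964844, 96.13497924804688) 17.597187042236328 939
top [523.68 185.61  91.5 ]
[471.36 214.44  -0.47] [[ 0.4  -0.42]
 [ 0.23  2.14]
 [-0.07 -0.24]
 [ 0.09  0.62]
 [-0.08 -0.14]
 [-0.62 -0.9 ]
 [ 0.    0.16]]
along 59.700703335032216 lat -2.0677011859045855
```

```bash
python3 -c "
from workcell import ctrl
print(ctrl.close_job())"
```

```text
the job is handed in; nothing more can be done
None
```

The post is fitted in the empty anchor and standing upright at the closed end: the last picture puts it 59.7 mm along the slot of 60, within measuring error. It was pulled up at about 15–18 N net of its weight for roughly 3 s, under 25 N in every reading, then set back down and released, and the job is handed in.

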